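# Lock the swing clamp with the T-handled hex key

### The job

Take the larger of the two T-handled hex keys (longer cross-bar, thicker hexagon) out of the stand, put it fully into the hexagonal socket of the swing clamp, and turn it clockwise until the clamp's arm lies over the middle of the workpiece. Move the arm only with the key, not with the fingers, and leave the key standing in the socket.

Things in the scene. Friction and masses are not known exactly. Their poses are not given: they have to be found in the camera images.
- thick_key_bar (a point): Larger (sizes mm) T-handled hex key, upright in a 45-deep well of a stand 55 high; top at 130. Point: middle of its cross-bar, 90 long (y), 16 wide (x), 20 tall, gripped across x. Below: neck 34 long, 12 thick, then hexagon 26 across flats (two flats face x), tapering to 10 over its last 14. Lower end 110 below the point; z up the key. The other, as tall (bar 56, hexagon 16), slips in the socket.
- socket (a point): Mouth centre of the clamp's upright round steel boss (62 mm wide, greased); turns with it; x along the clamp's arm, z up. A countersink 48 wide narrows over 14 mm to a hexagonal socket 28.4 across flats, 32 deep; floor 46 below the point, where the key's end rests. Two flats face x: the key fits with its bar square across the arm or 60 deg from that either way, with 10 deg of play each way.
- swing_arm (a joint): Turn of boss and arm about the upright axis through socket, rad, growing clockwise seen from above; stays where left (friction 0.05 Nm). Starts near 0; at 1.05 the arm lies over the middle of the workpiece; stop at 1.15. With its play the key must turn up to 0.3 rad more than the joint. A key lowered 5 mm off-centre is guided in, but then needs a push of up to 25 N.
- clamp_base: Fixed aluminium base 110 x 160 x 12 mm of the swing clamp; origin: centre of its underside. Carries the boss (at x -10, y +38 mm, its top 65 mm above the bench), the arm (80 mm from the boss axis to its round end, 20 wide, top 57 to 63 mm above the bench) and the workpiece, a steel block 62 x 54 mm with a round raised middle, 44 mm high, at x -10, y -37 mm.

How it is judged:
On the way, in this order (a step that is already met when the one before it is completed fails the run):
1. the larger key is in the socket before the arm has been swung (horizontal distance between thick_key_bar and socket below 0.02 m and z of thick_key_bar in the frame of socket below 0.082 m and value of joint swing_arm below 0.5 rad), for 0.2 s.
2. the arm is swung over the workpiece with the key in the socket (horizontal distance between thick_key_bar and socket below 0.02 m and z of thick_key_bar in the frame of socket below 0.082 m and value of joint swing_arm above 0.85 rad), for 0.1 s.
At the end, for the whole second after the job is handed in: The arm lies over the workpiece (joint above 0.85 rad, that is within 12 degrees of the middle or beyond it to the stop) and the larger key stands in the socket: its bar within 20 mm of the socket's axis, its end within 14 mm of the socket floor, leaning less than 11 degrees (value of joint swing_arm above 0.85 rad and horizontal distance between thick_key_bar and socket below 0.02 m and z of thick_key_bar in the frame of socket below 0.078 m and angle between thick_key_bar's own z axis and vertical below 0.2 rad); the robot touches nothing.
It fails at once if the fingers press on the clamp, its arm or the workpiece (over 3 N) (contact force between the fingers and clamp_base above 3 N).
It also fails if it takes over 45 s, if anything falls off the work surface, if the arm or the gripper's body presses on something with over 40 N, if the wrist force passes 120 N, or if a joint passes its speed limit or range.

### The arm

A 6-joint arm with a two-finger parallel gripper is mounted at the origin on a cart in front of the work surface, level with it; the furniture and walls round the work are solid. World frame = base frame: x ahead of the robot, y to its left, z up, the work surface at z = 0. Lengths are in m, angles in rad, forces in N, time in s.
With the tool pointing down it reaches from about 0.375 to 0.9 m from the base axis. Payload 3.1 kg.
Tool frame: the origin (TCP) lies between the finger pads; the fingertips stand 14 mm ahead of it and the grasp point (between the pads) lies 5 mm behind it (robot.finger_overhang is the distance from the TCP to the fingertips, in m); z points along the fingers, y is the line along which they close (so a half turn about z gives the same grasp; the last joint's range is limited). The gripper opens to 87 mm and grips with 3 to 60 N. Pads are 19 mm wide; open, the fingers measure 117 mm over their backs; the gripper's body (75 mm by 190 mm) begins 51 mm behind the grasp point.
Start: joints at [-1.488, 0.527, 1.433, -0, 1.181, -0.178], TCP at [0.162, -0.604, 0.237] pointing down, gripper open.
Joint ranges: [-3.08, 3.08], [-0.75, 2.2], [0.22, 2.44], [-1.43, 4.57], [0, 2.65], [-2.85, 2.85]. Speed limits (rad/s): [2.79, 2.79, 3.14, 3.14, 3.14, 3.14].

### API

Orientations are given as a unit quaternion [x, y, z, w].
In Python, from rig import monitor, cams, workorder, robot gives the robot as it stands.
- The arm moves only by the tool send_rows, never from a script. Its argument "moves" is one flat list of numbers, 7 for each row, row after row: the opening, from 0 (shut) to 1 (fully open), then the shift along the world's x, y, z in cm, then the turn, a rotation vector about the world's x, y, z in rad. A call has 1 to 5 rows; each row is the pose to reach, as a shift and turn from the pose commanded when the call began; what a row does not reach only later rows make up. A row lasts 1/12 s, in which the tool goes at most 41.7 mm and 7.16 degrees, less where a joint would pass 70% of its speed; a pose out of reach is approached as far as the arm can. A call with a gripper value outside its range is refused whole. The fingers move at their own pace and stop on an object; "grip_force" is the grip in N (left out, the last holds). Time passes only in rows, so rows that repeat a pose let the fingers close. It gives the time, the measured TCP pose, the force, the opening and the grip force at its end, in the units of the state.
- monitor.get_obs(): the state, without advancing time (a new reading comes with each control period).
- cams.camera(name): name is "scene" or "side" or "wrist"; returns a dict with "pixels" (384x512x3 uint8, blue, green, red), "range_z" (384x512 float32, m along the optical axis (not along the pixel's ray), 0 where there is no reading), "fovy" (degrees; the focal length in pixels is half the picture's height over the tangent of half this angle, whatever the lens; pixels are square), "cx", "cy" (the principal point, pixels), "rvec" (rotation vector, rad) and "tvec" (3), from world to camera coordinates, as OpenCV has them; the wrist camera has in their place "hand_eye" (4x4, takes a point from camera to tool coordinates, whose origin is the TCP and whose axes are the flange's). Camera axes: x right, y down, z forward; pixel columns grow to the right and rows downward; lengths in m; the calibration is good to about 2 mm. A picture is of the moment at which its call begins: read the wrist's pose just before it.
- workorder.hand_in(): hands the job in; it is judged then, once.
The state is a dict: "time": time; "q": joint angles; "joint_velocities": joint speeds; "joint_torque": joint torques, N m; "position": TCP position; "tool_rot": TCP orientation; "ft_force": force on the tool from outside, world axes, zero at the start; "moment": the same for the moment, N m; "grip_width": finger opening in m; "grip_force": force on a finger pad.
Only numpy, scipy, OpenCV 4.12 (cv2) and the standard library are available. Lean on these libraries where they do the work, as an engineer would, in place of code of your own. Each camera call takes 0.05 s, during which the arm holds its last target. There are 200 camera calls.

## Working session

There is one attempt and no reset: what is moved stays moved. The work goes in short steps, Python scripts to look and compute and a tool call to move; the robot and the scene stay as the last step left them, time stands still between calls to the robot, and variables do not carry over. Pictures are saved under pics/ and viewed, at most 10 in all, crops included, and the job is handed in when it is done.

Besides the shell and the picture viewer there is one more tool, called after "Call:" as a command line: name --argument value ..., lists and objects as JSON in quotes. send_rows: Moves the arm, as the interface text tells. Its arguments: {"type":"object","properties":{"moves":{"type":"array","items":{"type":"number"}},"grip_force":{"type":"number"}},"required":["moves"]}

```bash
ls; mkdir -p pics; cat > h.py <<'E'
from rig import monitor,cams,workorder,robot
import numpy as np,cv2
from scipy.spatial.transform import Rotation as R
def cloud(name):
    s=monitor.get_obs(); c=cams.camera(name); d=c["range_z"]; h,w=d.shape
    f=h/2/np.tan(np.radians(c["fovy"])/2)
    v,u=np.mgrid[:h,:w]
    P=np.stack([(u-c["cx"])*d/f,(v-c["cy"])*d/f,d],-1)
    if "hand_eye" in c:
        H=np.array(c["hand_eye"]); T=P@H[:3,:3].T+H[:3,3]
        W=T@R.from_quat(s["tool_rot"]).as_matrix().T+np.array(s["position"])
    else:
        Rm=cv2.Rodrigues(np.array(c["rvec"],float))[0]
        W=(P-np.array(c["tvec"]).ravel())@Rm
    W[d==0]=np.nan
    return c["pixels"],W
E
python3 - <<'E'
from h import *
o=monitor.get_obs(); print(o)
ims=[]
for n in["scene","side"]:
    im,W=cloud(n); cv2.imwrite(f"pics/{n}0.png",im); np.save(f"{n}0.npy",W)
    z=W[...,2]; print(n,np.nanmin(W.reshape(-1,3),0),np.nanmax(W.reshape(-1,3),0))
E
```

```text
pics
{'time': 0.0, 'q': array([-1.48749117e+00,  5.28408441e-01,  1.43389696e+00,  1.27388661e-05,
        1.18136746e+00, -1.78494860e-01]), 'joint_velocities': array([0.00110037, 0.00030291, 0.00017292, 0.00062312, 0.00054238,
       0.00098021]), 'joint_torque': array([-8.11930786e-04, -4.40044248e+01, -1.76594871e+01,  6.33489084e-02,
        5.80744981e-02, -1.43511170e-04]), 'position': array([ 0.16173888, -0.60299552,  0.23560875]), 'tool_rot': array([ 9.91444600e-01,  1.30524031e-01,  5.53682549e-05, -1.03864610e-03]), 'ft_force': array([-0.78622347, -1.09581958,  0.11906121]), 'moment': array([ 0.00398527, -0.02908383,  0.00776954]), 'grip_force': 0.0, 'grip_width': 0.08694440703675597}
scene [-0.26339294 -3.58725382 -0.72586082] [3.3266401  0.62281319 0.54935919]
side [-1.12581725 -4.28060089 -0.72675781] [3.28246559 0.48745296 0.53410533]
```

View pics/scene0.png

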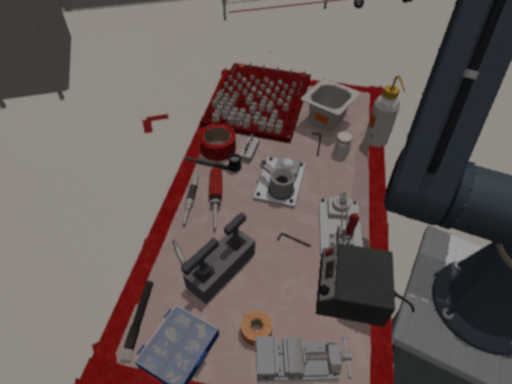

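View pics/side0.png

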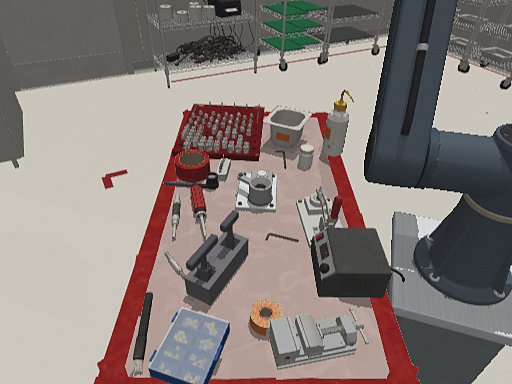

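The scene picture shows the stand at about (220,262) with two T-bars at (203,275) and (236,225), and the clamp at (280,180) with its boss at (283,178). The side picture shows the same: stand (215,265), clamp (258,190).

```bash
python3 - <<'E'
from h import *
def box(name,M):
    for n in ["scene0","side0"]:
        W=np.load(n+".npy"); yield n,W
for n,r in [("scene0",(175,265,205,305)),("side0",(155,260,200,300))]:
    W=np.load(n+".npy"); x0,x1,y0,y1=r
    S=W[y0:y1,x0:x1]; z=S[...,2]
    m=((z>0.108)&(z<0.14)).astype(np.uint8)
    k,lab,st,_=cv2.connectedComponentsWithStats(m)
    for i in range(1,k):
        if st[i,4]<40: continue
        P=S[lab==i]; T=P[P[:,2]>0.125]
        (c,sz,a)=cv2.minAreaRect(T[:,:2].astype(np.float32)*1000)
        print(n,"bar",len(P),P[:,2].max(),"top rect",np.round(c,1),np.round(sz,1),round(a,1),len(T))
    m=(z>0.05)&(z<0.06); P=S[m]; print(" stand",cv2.minAreaRect(P[:,:2].astype(np.float32)*1000))
for n,r in [("scene0",(245,315,145,215)),("side0",(225,290,155,220))]:
    W=np.load(n+".npy"); x0,x1,y0,y1=r
    S=W[y0:y1,x0:x1].reshape(-1,3); z=S[:,2]
    for a,b in [(0.009,0.015),(0.04,0.048),(0.054,0.0615),(0.0625,0.069)]:
        P=S[(z>a)&(z<b)]
        if len(P)>5: print(n,a,len(P),P[:,2].max(),cv2.minAreaRect(P[:,:2].astype(np.float32)*1000),cv2.minEnclosingCircle(P[:,:2].astype(np.float32)*1000))
E
```

```text
scene0 bar 255 0.1320896171314857 top rect [514.  149.4] [54.9 16. ] 80.1 175
scene0 bar 487 0.13209996612048852 top rect [531.8 247.4] [88.5 16.5] 78.2 344
 stand ((523.1327514648438, 197.3834228515625), (161.28131103515625, 61.858314514160156), 79.75477600097656)
side0 bar 223 0.1318625624490924 top rect [514.1 150.1] [54.5 15. ] 78.8 144
side0 bar 449 0.1327238141252654 top rect [533.  247.9] [88.6 16.4] 79.3 302
 stand ((523.5466918945312, 198.6053466796875), (161.41529846191406, 61.67588424682617), 79.63147735595703)
scene0 0.009 740 0.014966979176824829 ((561.8770141601562, -116.21424865722656), (166.8577423095703, 193.54583740234375), 13.797833442687988) ((554.9453125, -120.11463928222656), 119.81746673583984)
scene0 0.04 145 0.047944327281774786 ((553.1749877929688, -122.56117248535156), (93.69509887695312, 187.2265167236328), 54.35676956176758) ((571.585693359375, -97.02886199951172), 94.78490447998047)
scene0 0.054 208 0.06131903726510437 ((529.7656860351562, -85.04364013671875), (58.05656814575195, 105.87625885009766), 52.21562957763672) ((534.2864990234375, -79.3318634033
[... 309 characters left out ...]
2392578, 268.79107666015625), 21.528947830200195) ((570.40771484375, -140.7476043701172), 145.31277465820312)
side0 0.04 128 0.04794886042906813 ((531.363525390625, -91.50273895263672), (77.06475067138672, 119.68960571289062), 25.701128005981445) ((517.4840087890625, -98.197998046875), 59.94742965698242)
side0 0.054 165 0.06146338898010183 ((530.9888916015625, -81.67501831054688), (52.993263244628906, 104.37023162841797), 51.28919219970703) ((533.8222045898438, -78.13987731933594), 54.659542083740234)
side0 0.0625 132 0.0676517550696769 ((531.5439453125, -71.6548843383789), (101.32563018798828, 59.90898895263672), 0.3966807723045349) ((533.716064453125, -77.5727310180664), 53.62563705444336)
```

```bash
python3 - <<'E'
from h import *
W=np.load("scene0.npy")
for n,p in dict(bottletip=(398,80),bottle=(383,110),iron=(345,200),red=(352,222),box=(360,270),bin=(345,90),arm1=(460,60)).items(): print(n,np.round(W[p[1],p[0]],3))
c=cams.camera("wrist"); print(np.round(c["hand_eye"],3),c["fovy"])
E
```

```text
bottletip [ 0.514 -1.985 -0.701]
bottle [ 0.36  -0.369  0.129]
iron [ 0.346 -0.072  0.066]
red [0.303 0.047 0.144]
box [0.253 0.106 0.088]
bin [ 0.497 -0.469  0.088]
arm1 [ 0.24  -0.03   0.474]
[[ 0.    -0.962 -0.273  0.075]
 [ 1.     0.     0.001  0.   ]
 [-0.001 -0.273  0.962 -0.148]
 [ 0.     0.     0.     1.   ]] 67.95004499589533
```

Call:
send_rows --moves '[1,0,0,4,0,0,0,1,0,0,8,0,0,0,1,0,0,12,0,0,0.1,1,0,0,15,0,0,0.2,1,3,2,16,0,0,0.3]'

```text
time: 0.57
position: [0.188, -0.589, 0.4021]
tool_rot: [0.961, 0.277, -0.003, 0.006]
ft_force: [0.9, -1.1, 0.0]
grip_width: 0.087
grip_force: 0.0
```

Call:
send_rows --moves '[1,2.2,3.4,0,0,0,0.1,1,4.4,6.8,0,0,0,0.2,1,6.6,10.2,0,0,0,0.3,1,8.8,13.6,0,0,0,0.4,1,11,17,0,0,0,0.5]'

```text
time: 0.98
position: [0.3024, -0.4117, 0.3962]
tool_rot: [0.861, 0.508, 0.0, -0.0]
ft_force: [0.5, 0.1, 0.6]
grip_width: 0.0873
grip_force: 0.0
```

Call:
send_rows --moves '[1,2.2,3.4,0,0,0,0.1,1,4.4,6.8,0,0,0,0.2,1,6.6,10.2,0,0,0,0.3,1,8.8,13.6,0,0,0,0.32,1,11,17,0,0,0,0.32]'

```text
time: 1.4
position: [0.4122, -0.2417, 0.3965]
tool_rot: [0.77, 0.637, 0.0, -0.0]
ft_force: [0.2, -0.3, 0.3]
grip_width: 0.087
grip_force: 0.0
```

Call:
send_rows --moves '[1,2.2,3.4,0,0,0,0,1,4.4,6.8,0,0,0,0,1,6.6,10.2,0,0,0,0,1,8.8,13.6,0,0,0,0,1,11,17,0,0,0,0]'

```text
time: 1.82
position: [0.5222, -0.0716, 0.3964]
tool_rot: [0.771, 0.637, -0.0, -0.0]
ft_force: [0.5, 0.2, 0.2]
grip_width: 0.0871
grip_force: 0.0
```

Call:
send_rows --moves '[1,2,3.4,-1,0,0,0,1,2,3.4,-1,0,0,0,1,2,3.4,-1,0,0,0]'

```text
time: 2.07
position: [0.5417, -0.0376, 0.3854]
tool_rot: [0.769, 0.639, -0.001, -0.001]
ft_force: [-0.3, 0.6, 0.3]
grip_width: 0.0868
grip_force: 0.0
```

```bash
python3 - <<'E'
from h import *
im,W=cloud("wrist"); cv2.imwrite("pics/w1.png",im); np.save("w1.npy",W)
o=monitor.get_obs(); print(o["position"],o["q"],o["ft_force"])
E
```

```text
[ 0.54145014 -0.03903813  0.38583187] [-2.77491360e-01  2.72171631e-01  1.42687789e+00 -7.53375968e-04
  1.44434811e+00 -9.04788223e-02] [-0.82549208 -0.01387723  0.04841803]
```

View pics/w1.png

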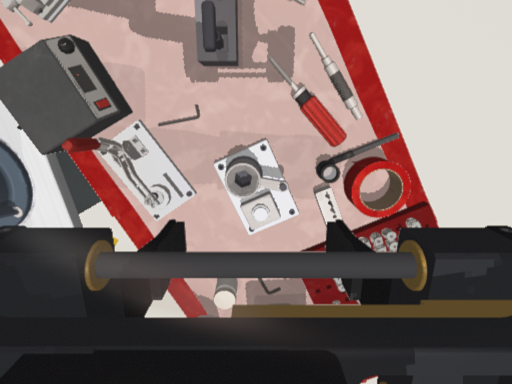

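The wrist picture shows the clamp at (255,185): boss at (243,178), arm tip at (283,185), workpiece at (262,210).

```bash
python3 - <<'E'
from h import *
W=np.load("w1.npy"); S=W[135:240,205:305]; z=S[...,2]
print("bench z",np.nanmedian(W[95:120,230:260,2]))
F=S.reshape(-1,3); hist=np.histogram(F[:,2],np.arange(0,.075,.003)); print(list(zip(np.round(hist[1],3),hist[0])))
def rect(a,b):
    m=((z>a)&(z<b)).astype(np.uint8); k,l,st,_=cv2.connectedComponentsWithStats(m)
    for i in range(1,k):
        if st[i,4]>30:
            P=S[l==i]; print((a,b),st[i],np.round(np.median(P,0),4),[np.round(t,1) for t in cv2.minAreaRect(P[:,:2].astype(np.float32)*1000)])
rect(.008,.017); rect(.052,.072); rect(.06,.072);rect(.038,.048)
P=F[(F[:,2]>.055)&(F[:,2]<.072)]
# boss: circle of r 31 maximizing fit; use outer-edge robust
from scipy.optimize import least_squares
pix=np.array([243,178]);c0=W[165:192,230:257].reshape(-1,3); 
top=P[:,:2]*1000; c=np.median(top,0)
for it in range(10):
    d=np.hypot(*(top-c).T); Q=top[(d<33)]
    h=cv2.convexHull(Q.astype(np.float32))[:,0]
    h=h
    r=least_squares(lambda p:np.hypot(h[:,0]-p[0],h[:,1]-p[1])-31,c,loss="soft_l1"); c=r.x
print("boss",c,r.cost,len(h))
d=top-c; rr=np.hypot(*d.T); A=d[(rr>36)&(rr<95)]; print("arm",len(A),rr.max(),np.degrees(np.arctan2(A[:,1].mean(),A[:,0].mean())), A.mean(0))
E
```

```text
bench z -4.9651580831477915e-05
[(np.float64(0.0), np.int64(2783)), (np.float64(0.003), np.int64(10)), (np.float64(0.006), np.int64(37)), (np.float64(0.009), np.int64(1401)), (np.float64(0.012), np.int64(615)), (np.float64(0.015), np.int64(225)), (np.float64(0.018), np.int64(141)), (np.float64(0.021), np.int64(34)), (np.float64(0.024), np.int64(30)), (np.float64(0.027), np.int64(41)), (np.float64(0.03), np.int64(236)), (np.float64(0.033), np.int64(436)), (np.float64(0.036), np.int64(53)), (np.float64(0.039), np.int64(74)), (np.float64(0.042), np.int64(154)), (np.float64(0.045), np.int64(40)), (np.float64(0.048), np.int64(36)), (np.float64(0.051), np.int64(109)), (np.float64(0.054), np.int64(264)), (np.float64(0.057), np.int64(169)), (np.float64(0.06), np.int64(184)), (np.float64(0.063), np.int64(361)), (np.float64(0.066), np.int64(9)), (np.float64(0.069), np.int64(0))]
(0.008, 0.017) [   8    4   86   96 2216] [ 0.5498 -0.0826  0.0116] [array([ 531.6, -107.1]), array([109.8, 160.1]), np.float64(14.0)]
(0.052, 0.072) [  20   26   64   37 1064] [ 0.5251 -0.0828  0.0606] [array([530.4, -86.5]), array([ 61.2, 106.3]), np.float64(51.3)]
(0.06, 0.072) [ 20  27  36  36 508] [ 0.5126 -0.073   0.0638] [array([512.9, -72.6]), array([60.9, 59.5]), np.float64(78.1)]
(0.06, 0.072) [74 48  8  8 46] [ 0.5779 -0.097   0.0627] [array([577.8, -97.1]), array([11.4, 11.8]), np.float64(52.4)]
(0.038, 0.048) [ 47  69  18  17 234] [ 0.5313 -0.1438  0.0434] [array([ 531.3, -144. ]), array([31.5, 31.5]), np.float64(79.1)]
boss [515.70417098 -73.48614017] 18.37991515028259 34
arm 214 76.45970416352854 -20.68375153361473 [ 51.73673641 -19.53291847]
```

Call:
send_rows --moves '[1,0,4,0,0,0,0,1,0,8,0,0,0,0,1,0,12,0,0,0,0,1,0,16,-1,0,0,0,1,-0.5,20,-2,0,0,0]'

```text
time: 2.53
position: [0.5378, 0.1599, 0.3674]
tool_rot: [0.772, 0.636, 0.001, 0.001]
ft_force: [0.1, 0.9, 0.4]
grip_width: 0.0867
grip_force: 0.0
```

Call:
send_rows --moves '[1,-0.2,3,-2.5,0,0,0,1,-0.3,6,-5,0,0,0,1,-0.5,7,-8.5,0,0,0,1,-0.5,7,-8.5,0,0,0,1,-0.5,7,-8.5,0,0,0]'

```text
time: 2.95
position: [0.5308, 0.2288, 0.2803]
tool_rot: [0.771, 0.637, -0.002, -0.001]
ft_force: [0.9, -0.1, 0.0]
grip_width: 0.087
grip_force: 0.0
```

```bash
cat > bar.py <<'E'
from h import *
def bar(tag,zlo,zhi,lo=60):
    im,W=cloud("wrist"); cv2.imwrite(f"pics/{tag}.png",im); np.save(tag+".npy",W)
    z=W[...,2]; m=((z>zlo)&(z<zhi)).astype(np.uint8); k,l,st,_=cv2.connectedComponentsWithStats(m)
    for i in range(1,k):
        if st[i,4]>lo:
            P=W[l==i]; print(st[i],np.round(np.median(P,0),4),[np.round(t,1) for t in cv2.minAreaRect(P[:,:2].astype(np.float32)*1000)])
    o=monitor.get_obs(); print(o["time"],o["position"],R.from_quat(o["tool_rot"]).as_matrix()[:,1],o["ft_force"])
E
python3 -c "
from bar import *
bar('k1',.122,.14)"
```

```text
[ 247  121   15   83 1182] [0.5335 0.2507 0.1292] [array([532.8, 247.6]), array([88.6, 15. ]), np.float64(79.5)]
[249 225  13  26 333] [0.5178 0.1636 0.1292] [array([517.5, 162.1]), array([29.9, 14. ]), np.float64(79.1)]
3.0 [0.5324559  0.22868101 0.28223088] [ 9.81895704e-01 -1.89421983e-01  3.71341654e-04] [-0.05358648  0.51056903  0.80847522]
```

Call:
send_rows --moves '[1,0.1,1.75,-3.5,0,0,0,1,0.1,1.75,-7.5,0,0,0,1,0.1,1.75,-11,0,0,0,1,0.1,1.75,-14,0,0,0,1,0.1,1.75,-16.7,0,0,0]'

```text
time: 3.42
position: [0.5354, 0.2461, 0.1155]
tool_rot: [0.772, 0.636, 0.002, 0.001]
ft_force: [0.4, 1.0, -0.0]
grip_width: 0.0871
grip_force: 0.0
```

Call:
send_rows --moves '[0.1,0,0,0,0,0,0,0.1,0,0,0,0,0,0,0.1,0,0,0,0,0,0,0.1,0,0,0,0,0,0,0.1,0,0,0,0,0,0]' --grip_force 50

```text
time: 3.83
position: [0.5347, 0.2479, 0.1172]
tool_rot: [0.771, 0.637, 0.002, 0.001]
ft_force: [-0.3, 0.2, 0.4]
grip_width: 0.0617
grip_force: 0.0
```

Call:
send_rows --moves '[0.1,0,0,0,0,0,0,0.1,0,0,0,0,0,0,0.1,0,0,0,0,0,0,0.1,0,0,0,0,0,0,0.1,0,0,0,0,0,0]' --grip_force 50

```text
time: 4.25
position: [0.5327, 0.2479, 0.1146]
tool_rot: [0.771, 0.637, -0.0, 0.0]
ft_force: [-0.8, 0.9, 0.8]
grip_width: 0.0281
grip_force: 0.0
```

Call:
send_rows --moves '[0.0,0,0,0,0,0,0,0,0,0,0,0,0,0,0,0,0,0,0,0,0,0,0,0,0,0,0,0,0,0,0,0,0,0,0]' --grip_force 55

```text
time: 4.67
position: [0.5328, 0.2478, 0.1144]
tool_rot: [0.771, 0.637, -0.0, -0.0]
ft_force: [0.2, 0.2, -0.7]
grip_width: 0.0158
grip_force: 55.0
```

Call:
send_rows --moves '[0,0,0,1,0,0,0,0,0,0,2,0,0,0,0,0,0,3,0,0,0,0,0,0,4,0,0,0,0,0,0,5,0,0,0]'

```text
time: 5.08
position: [0.533, 0.2479, 0.1661]
tool_rot: [0.771, 0.637, 0.001, 0.0]
ft_force: [-0.7, -0.4, -1.6]
grip_width: 0.0156
grip_force: 55.0
```

Call:
send_rows --moves '[0,0,0,3.5,0,0,0,0,0,0,7,0,0,0,0,0,-1,10,0,0,-0.05,0,0,-4,11,0,0,-0.1,0,-0.3,-8,11,0,0,-0.18]'

```text
time: 5.5
position: [0.5327, 0.1694, 0.2798]
tool_rot: [0.824, 0.566, 0.005, 0.002]
ft_force: [1.3, -0.2, -1.3]
grip_width: 0.0157
grip_force: 55.0
```

Call:
send_rows --moves '[0,-0.3,-4,0,0,0,0,0,-0.6,-8,0,0,0,0,0,-0.9,-12,0,0,0,0,0,-1.2,-16,0,0,0,0,0,-1.5,-20,0,0,0,0]'

```text
time: 5.92
position: [0.5142, -0.0339, 0.2757]
tool_rot: [0.825, 0.565, 0.0, 0.001]
ft_force: [0.1, -1.1, -1.3]
grip_width: 0.0154
grip_force: 55.0
```

Call:
send_rows --moves '[0,-0.2,-2,-2,0,0,0,0,-0.2,-4,-4,0,0,0,0,-0.2,-4,-5,0,0,0,0,-0.2,-4,-5,0,0,0,0,-0.2,-4,-5,0,0,0]'

```text
time: 6.33
position: [0.5124, -0.0716, 0.2248]
tool_rot: [0.825, 0.565, -0.0, -0.001]
ft_force: [0.4, 0.1, -1.8]
grip_width: 0.0156
grip_force: 55.0
```

```bash
python3 - <<'E'
from bar import *
bar('k2',.05,.072)
o=monitor.get_obs(); print(o["q"],o["moment"],o["grip_width"])
for n in["scene","side"]:
    im,W=cloud(n); np.save(n+"2.npy",W); cv2.imwrite(f"pics/{n}2.png",im)
E
```

```text
[151   0  44  10 226] [0.493  0.1235 0.0541] [array([501., 123.]), array([ 6.5, 41.7]), np.float64(77.4)]
[   0   48   62  110 1977] [0.3258 0.0894 0.0627] [array([318.4,  87.2]), array([111.9,  55.8]), np.float64(64.4)]
[ 228  152   98   49 1912] [ 0.5329 -0.0763  0.0604] [array([536.7, -77.7]), array([ 53.3, 110.2]), np.float64(68.9)]
[  44  155  111   74 1604] [ 0.3284 -0.0085  0.0589] [array([336.6, -29.4]), array([ 28.4, 133.8]), np.float64(28.4)]
6.3833 [ 0.5130897  -0.07142067  0.22535669] [ 9.32949736e-01 -3.60005842e-01  7.64270847e-04] [ 0.30633719  0.05407594 -2.28729604]
[-3.54506776e-01  3.98939333e-01  1.71169914e+00  5.12808648e-04
  1.03018384e+00  1.35035659e-02] [-0.06505583 -0.09144192  0.04190007] 0.015521463747405078
```

View pics/k2.png

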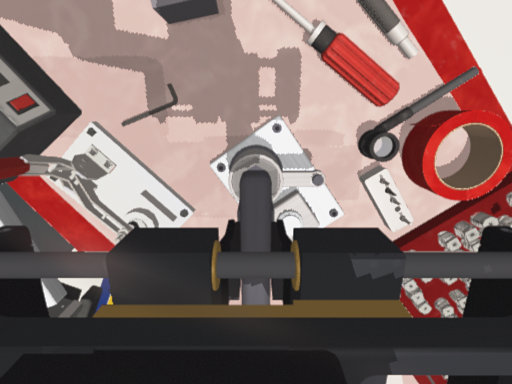

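Call:
send_rows --moves '[0,0,0,-2,0,0,0,0,0,0,-4,0,0,0,0,0,0,-5,0,0,0,0,0,0,-5.7,0,0,0,0,0,0,-6.2,0,0,0]'

```text
time: 6.9
position: [0.5131, -0.0717, 0.1624]
tool_rot: [0.825, 0.566, 0.0, 0.0]
ft_force: [0.2, -0.4, -2.1]
grip_width: 0.0154
grip_force: 55.0
```

Call:
send_rows --moves '[0,0,0,-0.3,0,0,0,0,0,0,-0.6,0,0,0,0,0,0,-0.9,0,0,0,0,0,0,-1.1,0,0,0,0,0,0,-1.3,0,0,0]'

```text
time: 7.32
position: [0.513, -0.0723, 0.1497]
tool_rot: [0.825, 0.565, 0.0, 0.0]
ft_force: [0.0, -0.2, -2.2]
grip_width: 0.0154
grip_force: 55.0
```

Call:
send_rows --moves '[0,0,0,-0.3,0,0,0,0,0,0,-0.6,0,0,0,0,0,0,-0.9,0,0,0,0,0,0,-1.2,0,0,0,0,0,0,-1.5,0,0,0]'

```text
time: 7.73
position: [0.5128, -0.0722, 0.1342]
tool_rot: [0.825, 0.565, -0.0, -0.0]
ft_force: [-0.1, 0.1, -1.7]
grip_width: 0.0152
grip_force: 55.0
```

Call:
send_rows --moves '[0,0,0,-0.3,0,0,0,0,0,0,-0.6,0,0,0,0,0,0,-0.8,0,0,0,0,0,0,-1.0,0,0,0,0,0,0,-1.1,0,0,0]'

```text
time: 8.15
position: [0.5127, -0.0722, 0.1233]
tool_rot: [0.825, 0.565, -0.0, -0.0]
ft_force: [-0.8, 0.7, 6.0]
grip_width: 0.0154
grip_force: 55.0
```

Call:
send_rows --moves '[0,0,0,0.1,0,0,0,0,0,0,0.1,0,0,0,0,0,0,0.1,0,0,-0.1,0,0,0,0.1,0,0,-0.2,0,0,0,0.1,0,0,-0.3]'

```text
time: 8.57
position: [0.5124, -0.0722, 0.1246]
tool_rot: [0.901, 0.434, -0.0, -0.0]
ft_force: [-1.4, -0.8, -2.0]
grip_width: 0.0155
grip_force: 55.0
```

Call:
send_rows --moves '[0,0,0,0,0,0,-0.1,0,0,0,0,0,0,-0.2,0,0,0,0,0,0,-0.3,0,0,0,0,0,0,-0.4,0,0,0,0,0,0,-0.5]'

```text
time: 8.98
position: [0.5126, -0.0724, 0.1246]
tool_rot: [0.98, 0.198, -0.0, 0.0]
ft_force: [0.1, -1.6, -1.6]
grip_width: 0.0156
grip_force: 55.0
```

```bash
python3 - <<'E'
from bar import *
bar('k3',.05,.070)
o=monitor.get_obs(); print(o["q"],o["moment"],o["grip_width"])
E
```

```text
[   0   58   34   91 1664] [0.5221 0.123  0.0543] [array([514.5, 120.2]), array([65.2, 24.2]), np.float64(11.1)]
[216 171  28  61 880] [ 0.5093 -0.0509  0.0632] [array([510.3, -50.6]), array([47.7, 16.6]), np.float64(14.2)]
[ 267  171   88   61 2327] [ 0.5389 -0.1041  0.0571] [array([ 533.1, -110.3]), array([45. , 69.3]), np.float64(19.2)]
[419 375  29   9 233] [ 0.4204 -0.2962  0.0607] [array([ 420.4, -296.1]), array([13.6, 25. ]), np.float64(28.4)]
9.0333 [ 0.51257819 -0.07236327  0.12461714] [ 3.84046775e-01 -9.23313611e-01  2.25230787e-04] [ 0.51194322 -0.34547856 -2.59729719]
[-3.56050519e-01  5.54966966e-01  1.80233922e+00 -7.41420958e-04
  7.84518272e-01  8.21095437e-01] [-0.112911    0.13755145 -0.01031781] 0.015314250332206568
```

View pics/k3.png

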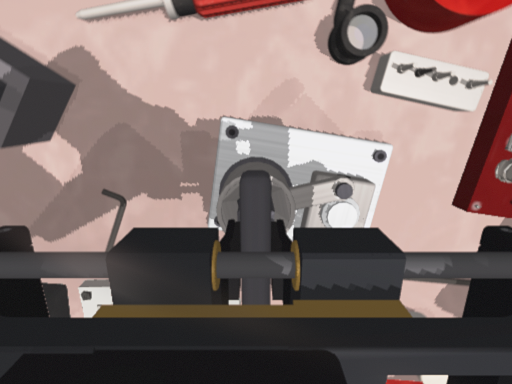

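The arm has followed the key: arm tip pin at (343,190), workpiece centre at (341,213); about 20° remain.

Call:
send_rows --moves '[0,0,0,0,0,0,-0.1,0,0,0,0,0,0,-0.2,0,0,0,0,0,0,-0.28,0,0,0,0,0,0,-0.34,0,0,0,0,0,0,-0.34]'

```text
time: 9.45
position: [0.5126, -0.0724, 0.1246]
tool_rot: [1.0, 0.032, -0.0, 0.0]
ft_force: [-0.8, -1.4, -1.3]
grip_width: 0.0157
grip_force: 55.0
```

```bash
python3 - <<'E'
from bar import *
W=np.load("k3.npy"); d=W[190,343,:2]-[.5128,-.0726]; print("before arm deg",np.degrees(np.arctan2(d[1],d[0])),W[190,343])
bar('k4',.05,.070)
o=monitor.get_obs(); print(o["moment"])
E
```

```text
before arm deg -53.77047863238172 [ 0.55363178 -0.12832928  0.06309877]
[   0  155   22   72 1385] [0.5142 0.123  0.0543] [array([511.3, 124.5]), array([15.6, 59.9]), np.float64(80.9)]
[217 171  27  61 881] [ 0.517  -0.0518  0.0632] [array([517.6, -51.6]), array([16.9, 47.4]), np.float64(85.4)]
[ 267  171   88   62 2320] [ 0.5269 -0.11    0.0571] [array([ 519.2, -114.9]), array([69.9, 45.7]), np.float64(89.4)]
9.5 [ 0.51263642 -0.07241577  0.12462639] [ 6.47554652e-02 -9.97901056e-01  4.60645627e-04] [-0.0072689  -1.82605889 -1.4985515 ]
[-0.34141749  0.2027613   0.03301565]
```

View pics/k4.png

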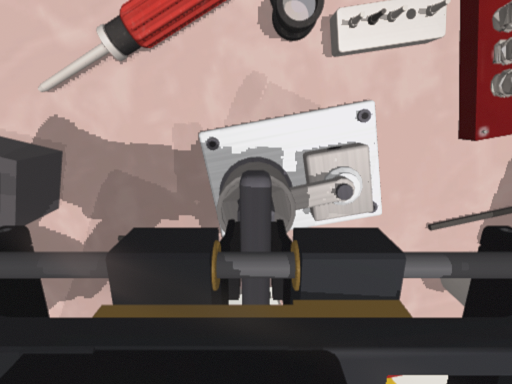

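The arm's pin (344,190) is now over the workpiece's round middle (345,183), a few degrees short; I turn a little further, release and lift.

Call:
send_rows --moves '[0,0,0,0,0,0,-0.04,0,0,0,0,0,0,-0.07,0,0,0,-0.1,0,0,-0.07,0,0,0,-0.1,0,0,-0.07,0,0,0,-0.1,0,0,-0.07]'

```text
time: 9.92
position: [0.5127, -0.0724, 0.1236]
tool_rot: [1.0, -0.003, -0.0, 0.0]
ft_force: [-1.1, -1.4, 0.1]
grip_width: 0.0156
grip_force: 55.0
```

Call:
send_rows --moves '[0.5,0,0,0,0,0,0,0.5,0,0,0,0,0,0,0.5,0,0,0,0,0,0,0.5,0,0,0,0,0,0,0.5,0,0,0,0,0,0]'

```text
time: 10.33
position: [0.513, -0.072, 0.1236]
tool_rot: [1.0, -0.004, 0.0, -0.0]
ft_force: [-0.0, -0.2, -0.1]
grip_width: 0.0392
grip_force: 0.0
```

Call:
send_rows --moves '[0.5,0,0,0.5,0,0,0,0.5,0,0,1.5,0,0,0,0.5,0,0,3,0,0,0,0.5,0,0,6,0,0,0,0.5,0,0,10,0,0,0]'

```text
time: 10.75
position: [0.511, -0.0715, 0.2232]
tool_rot: [1.0, -0.004, -0.003, -0.001]
ft_force: [1.4, -0.3, 0.1]
grip_width: 0.0435
grip_force: 0.0
```

Call:
send_rows --moves '[0.5,0,2,2,0,0,0,0.5,0,3,4,0,0,0,0.5,0,3,6,0,0,0,0.5,0,3,6,0,0,0,0.5,0,3,6,0,0,0]'

```text
time: 11.17
position: [0.5134, -0.0422, 0.2853]
tool_rot: [1.0, -0.004, 0.002, 0.001]
ft_force: [-0.2, 0.7, -0.4]
grip_width: 0.0431
grip_force: 0.0
```

```bash
python3 - <<'E'
from bar import *
bar('k5',.125,.15)
E
```

```text
[ 275  141   16   82 1202] [ 0.5162 -0.0723  0.1381] [array([512.8, -72.6]), array([89.8, 15.1]), np.float64(1.3)]
[ 57 170  53  22 707] [0.5161 0.1465 0.129 ] [array([515.2, 147.6]), array([55.7, 16.7]), np.float64(78.9)]
11.2167 [ 0.51252384 -0.04213829  0.28387822] [-8.18966671e-03 -9.99966429e-01  2.64428693e-04] [-0.66949016  1.35730693  0.27160461]
```

View pics/k5.png

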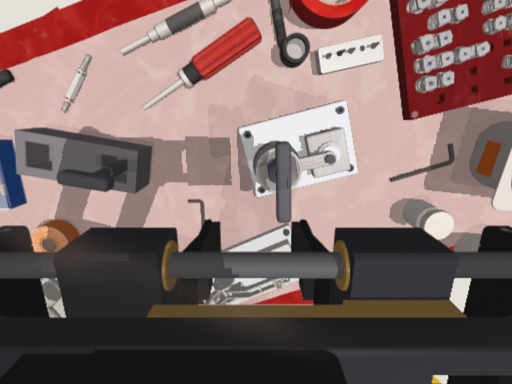

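The key stands upright in the socket with its bar at (283,180). The arm tip (331,158) lies over the workpiece's middle and the gripper is clear.

```bash
python3 -c "
from rig import workorder
print(workorder.hand_in())"
```

```text
the job is handed in; nothing more can be done
None
```

The larger key stands upright, fully seated in the clamp's socket. The arm is swung over the middle of the workpiece, the gripper is clear, and the job was handed in at about 11 s; no verdict was returned.

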